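# Refit the torch's lens and screw its bezel ring snug

### The job

Put the torch on the dining table back together: lower the glass lens, dome up, gently into the open top of the torch so that it lies flat on its seat, then put the bezel ring over it and screw it down clockwise until it is snug and clamps the lens, without overtightening (the glass cracks). Do not drop, tip or squeeze the lens hard, and leave the mug, the battery and the fruit bowl alone.

Things in the scene. Friction and masses are not known exactly. Their poses are not given: they have to be found in the camera images.
- torch: Metal torch stood on its tail in its charging dock, which does not move; open end up. Origin under the dock's centre on the table, z up along the torch's axis. Dock black, 120 mm (along x) by 100 mm, 40 mm high; torch 41 to 65 mm thick, 170 mm high with the dock. The rubber switch and the dock's small light are on its -x side. Its orientation tells where the thread starts (see neck_thread).
- cell_mouth (a point): On the torch's axis, in the plane of the lens cell's rim, 170 mm above the table. Bore 45.5 mm wide, 48.5 mm outside. The lens rests on a rubber seat 3.4 mm (new) to 5.2 mm (worn) below the rim, so the top of its upright edge stands 3.6 to 1.8 mm proud of the rim. The seat yields 1 mm for 20 N.
- neck_thread (a point): On the torch's axis, 8 mm below the rim: middle of the neck's coarse right-handed four-start thread, 54 mm over its crests. Clockwise from above lowers the ring, 3.4 mm per rad. The four starts lie just under the rim at 0, 90, 180 and 270 degrees from the torch's x axis. Same axes as the torch. The neck ends on a 63 mm collar 16 mm below the rim.
- lens: Glass lens with a faint blue coating, 44 mm across, 45 g, lying on the table flat side down. Origin at the centre of the flat underside, z up. Upright cylindrical edge 7 mm high (its lowest 1.5 mm bevelled), above it a dome of 38 mm width that rises to 16 mm. Hold it by the edge with 5 to 20 N of grip; more than 30 N chips it.
- bezel: Dark knurled metal ring, 61 mm across outside, 16.5 mm high, 60 g, lying on the table the right way up (lip on top). Origin at its centre in the plane of its lower edge, z up. Inside the 56 mm wide, 13.5 mm deep skirt are four thread lugs, 3.5 mm above the lower edge, at 0, 90, 180 and 270 degrees from its x axis; a small bright pip on top of the lip marks each.
- bezel_lip (a point): Centre of the ring's top face, 16.5 mm above its lower edge. The 39.6 mm opening lets the dome through; the 3 mm lip presses on the lens's edge. Next to no torque until it grips the lens, then about 2 N m more per rad. Snug: 0.35 N m (10 N on the glass); below 0.2 loose, above 0.6 the glass may crack. Finger-tight is right: a grip of 5 to 9 N slips on the knurl once snug, 14 N overtightens.
- bezel_lug (a point): One of the ring's four inner lugs (on its x axis, 26 mm out). Set on the thread with the lugs 15 to 20 degrees counter-clockwise of the thread starts, the ring drops lowest, lower edge 8 mm below the rim, and is snug after 0.9 (new seat) to 1.5 rad (worn) of clockwise turn; set elsewhere it rests up to 5 mm higher and first has up to 1.5 rad more to turn. Push down 1 to 3 N meanwhile.
- mug: White mug with a handle, 76 mm wide, 85 mm high; a bystander. Origin under its centre.
- cell: Blue battery cell standing upright, 26 mm thick, 65 mm high; a bystander. Origin under its centre.
- fruit_bowl: White bowl of mandarins, 120 mm wide, about 100 mm high; a bystander. Origin under its centre.
Not all that is in view belongs to the job. What is shaped like the lens but purple is not meant.

How it is judged (in metres and radians):
On the way:
1. the lens lies flat on its seat in the cell, let go (horizontal distance between lens and cell_mouth below 0.0018 m and z of lens in the frame of torch below 0.1675 m and angle between lens's own z axis and vertical below 0.05 rad and contact force between lens and the fingers below 0.2 N), for 0.2 s.
At the end, for the whole second after the job is handed in: The lens lies flat in the cell (within 1.8 mm of its axis and 3 degrees, underside at least 2.5 mm below the rim); the bezel ring sits straight over it (1.8 mm, 3 degrees, lower edge at least 9 mm below the rim) and clamps it with more than 4 N; both at rest (horizontal distance between each of lens, bezel and cell_mouth below 0.0018 m and z of lens in the frame of torch below 0.1675 m and angle between each of lens, bezel's own z axis and vertical below 0.05 rad and z of bezel in the frame of torch below 0.161 m and contact force between bezel and lens above 4 N and linear speed of each of bezel, lens below 0.01 m/s); the robot touches nothing.
It fails at once if the lens is clamped or pressed with more than 25 N (overtightened: it cracks) (contact force between bezel and lens above 25 N or contact force between lens and torch above 27 N).
It fails at once if the lens is squeezed or pushed by the fingers too hard (more than 60 N over both fingers) (contact force between lens and the fingers above 60 N).
It fails at once if the lens is tipped over by more than 40 degrees (angle between lens's own z axis and vertical above 0.7 rad).
It fails at once if the lens is dropped from more than about a centimetre (linear speed of lens above 0.5 m/s and contact force between lens and the fingers below 0.05 N).
It fails at once if a bystander (mug, battery, fruit bowl) is shifted by more than 20 mm or tipped (distance of any of mug, cell, fruit_bowl from where it was at the start of the episode above 0.02 m or angle between any of cell, mug's own z axis and vertical above 0.3 rad).
It also fails if it takes over 72 s, if anything falls off the work surface, if the arm or the gripper's body presses on something with over 40 N, if the wrist force passes 120 N, or if a joint passes its speed limit or range.

### The arm

A 7-joint arm with a two-finger parallel gripper is mounted at the origin on the work surface. World frame = base frame: x ahead of the robot, y to its left, z up, the work surface at z = 0. Lengths are in mm, angles in rad, forces in N, time in s.
With the tool pointing down it reaches from about 400 to 875 mm from the base axis. Payload 4.4 kg.
Tool frame: the origin (TCP) lies midway between the tips of the shut fingers; the grasp point (between the pads) lies 19 mm behind it (ctrl.pinch_z is the distance from the TCP to the grasp point, in mm); z points along the fingers, y is the line along which they close (so a half turn about z gives the same grasp; the last joint's range is limited). The gripper opens to 85 mm and grips with 20 to 120 N. Pads are 22 mm wide; open, the fingers measure 114 mm over their backs; the gripper's body (76 mm by 85 mm) begins 54 mm behind the grasp point. The pads swing forward as they close: fully open they stand 13 mm farther back than shut.
Start: joints at [1.062, 0.628, 0.038, 1.517, -0.027, 0.996, -0.02], TCP at [278.534, -587.313, 231.313] pointing down, gripper open.
Joint ranges: [-3.06, 3.06], [-0.37, 2.12], [-1.25, 1.32], [0.18, 2.47], [-1.1, 4.24], [0.23, 1.98], [-2.94, 2.94]. Speed limits (rad/s): [2.57, 2.57, 3.14, 3.14, 3.14, 3.14, 3.14].

### API

Orientations are given as [roll, pitch, yaw] about the fixed x, y, z axes, in that order (R = Rz(yaw) Ry(pitch) Rx(roll)).
In Python, from cell import read_state, cams, order, ctrl gives the robot as it stands.
- The arm moves only by the tool move_arm, never from a script. Its argument "targets" is text: rows parted by semicolons, each of 7 numbers parted by spaces: the gripper's target within -1 to 1 (fully open at 1, half-way at 0, shut at -1), then the shift along the tool's x, y, z in cm, then the turn, a rotation vector about the tool's x, y, z in degrees. A call has 1 to 5 rows; each row shifts and turns the commanded pose from where the row before left it, along the tool's axes as they then stand; what a row does not reach is not made up. A row lasts 1/12 s, in which the tool goes at most 41.7 mm and 7.16 degrees, less where a joint would pass 70% of its speed; a pose out of reach is approached as far as the arm can. A call with a gripper value outside its range is refused whole. The fingers move at their own pace and stop on an object; the grip force is fixed at half the most. Time passes only in rows, so rows that do not move let the fingers close. It gives the time, the measured TCP pose, the force, the opening and the grip force at its end, in the units of the state.
- read_state(): the state, without advancing time (a new reading comes with each control period).
- cams.get_image(name): name is "scene" or "top" or "wrist"; returns a dict with "color" (384x512x3 uint8, red, green, blue), "fovy" (degrees; the focal length in pixels is half the picture's height over the tangent of half this angle, whatever the lens; pixels are square), "cx", "cy" (the principal point, pixels), "k1" (the pictures are not rectified: a ray, as slopes to the right and down, at radius r is drawn at 1 + k1 r^2 times it, then the intrinsics apply), "rvec" (rotation vector, rad) and "tvec" (3), from world to camera coordinates, as OpenCV has them. Camera axes: x right, y down, z forward; pixel columns grow to the right and rows downward; lengths in mm; the calibration is good to about 2 mm. A picture is of the moment at which its call begins. There is no depth.
- order.finish_job(): hands the job in; it is judged then, once.
The state is a dict: "clock": time; "qpos": joint angles; "qd": joint speeds; "tau": joint torques, N m; "eef_pos": TCP position; "tool_rot": TCP orientation; "force": force on the tool from outside, world axes, zero at the start; "torque": the same for the moment, N m; "width": finger opening in mm; "gripper_force": force on a finger pad.
Only numpy, scipy, OpenCV 4.12 (cv2) and the standard library are available. Lean on these libraries where they do the work, as an engineer would, in place of code of your own. Each camera call takes 0.05 s, during which the arm holds its last target. There are 200 camera calls.

## Working session

There is one attempt and no reset: what is moved stays moved. The work goes in short steps, Python scripts to look and compute and a tool call to move; the robot and the scene stay as the last step left them, time stands still between calls to the robot, and variables do not carry over. Pictures are saved under pics/ and viewed, at most 10 in all, crops included, and the job is handed in when it is done.

Besides the shell and the picture viewer there is one more tool, called after "Call:" as a command line: name --argument value ..., lists and objects as JSON in quotes. move_arm: Moves the arm, as the interface text tells. Its arguments: {"type":"object","properties":{"targets":{"type":"string"}},"required":["targets"]}

```bash
ls; mkdir -p pics; cat > h.py <<'E'
import numpy as np, cv2
from cell import read_state, cams, order, ctrl
def get(n):
    im=cams.get_image(n); im['bgr']=im['color'][:,:,::-1].copy(); return im
def K(im):
    f=im['color'].shape[0]/2/np.tan(np.radians(im['fovy'])/2)
    return np.array([[f,0,im['cx']],[0,f,im['cy']],[0,0,1.]]), np.array([im['k1'],0,0,0,0.])
def ray(im,px):
    k,d=K(im); p=cv2.undistortPoints(np.array(px,float).reshape(-1,1,2),k,d).reshape(-1,2)
    R=cv2.Rodrigues(np.array(im['rvec'],float))[0]; t=np.array(im['tvec'],float).ravel()
    v=np.c_[p,np.ones(len(p))]@R; return -R.T@t, v
def onplane(im,px,z):
    c,v=ray(im,px); return c+v*((z-c[2])/v[:,2])[:,None]
def proj(im,P):
    k,d=K(im); return cv2.projectPoints(np.array(P,float).reshape(-1,1,3),np.array(im['rvec'],float),np.array(im['tvec'],float),k,d)[0].reshape(-1,2)
E
python3 - <<'E'
from h import *
s=read_state(); print(s)
a=get('scene');b=get('top');c=get('wrist')
for n,i in zip('stw',(a,b,c)):
    cv2.imwrite(f'pics/{n}0.png',i['bgr']); print(n,i['fovy'],i['cx'],i['cy'],i['k1'],ray(i,[[256,192]]))
cv2.imwrite('pics/two0.png',cv2.resize(np.hstack([a['bgr'],b['bgr']]),(800,300),interpolation=cv2.INTER_AREA))
E
```

```text
pics
{'clock': 0.0, 'qpos': array([ 1.06220686,  0.62933148,  0.03843575,  1.51839726, -0.02699642,
        0.99634284, -0.01999206]), 'qd': array([ 1.43910580e-05, -3.08414466e-04, -1.34780428e-03,  2.29181307e-03,
       -9.25828736e-04, -8.36494058e-04,  5.28448477e-04]), 'tau': array([ 2.48869592e-04, -5.63411880e+01,  1.22626193e+00, -1.93443114e+01,
        1.10197012e-02,  1.05005069e-02,  6.85685407e-06]), 'eef_pos': array([ 278.24662322, -586.70839447,  230.38914708]), 'tool_rot': array([-3.13963172e+00,  2.54369073e-05,  4.42803738e-01]), 'force': array([-0.26258829,  0.08686334,  0.38046406]), 'torque': array([ 0.00192273, -0.00100673,  0.04337694]), 'gripper_force': 0.0, 'width': 85.04316313698418}
s 45.30383738931072 254.39493935805962 182.32380691219288 -0.0012568618138916283 (array([1025.81439009, -408.85786502,  867.98330306]), array([[-0.44511132,  0.44002697, -0.78019657]]))
t 42.455059777025625 246.0609365764691 182.8777354709741 0.07202005416287638 (array([ 462.08736982,   -1.94657738, 1179.59512905]), array([[ 0.1067838 , -0.02390052, -0.99436954]]))
w 70.51203088787484 261.04146015047206 195.9074413777221 -0.035221543638807105 (array([ 340.22965244, -557.56488474,  371.90037337]), array([[-0.23910894, -0.09172791, -0.96693557]]))
```

View pics/t0.png

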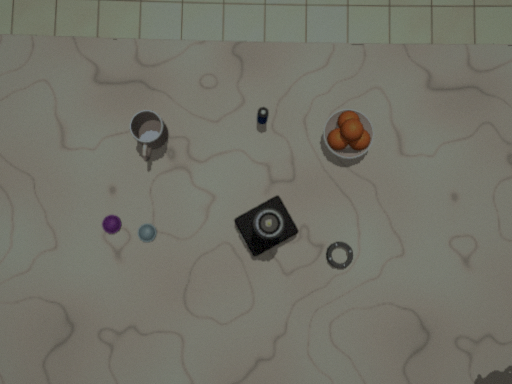

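View pics/s0.png

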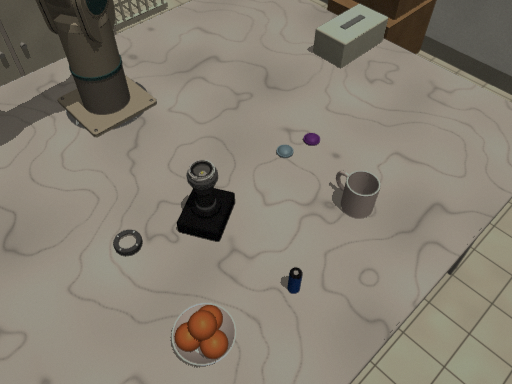

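Top view: lens candidates are the pale blue disc at (147,233) and the purple one at (112,224). The description (faint blue) picks the pale blue one. Torch mouth is near (268,222) and the bezel near (340,255). Next I check these in one close crop and measure.

```bash
cat > m.py <<'E'
from h import *
def blob(im,lo,hi,box):
    x0,y0,x1,y1=box; hsv=cv2.cvtColor(im['bgr'],cv2.COLOR_BGR2HSV)
    m=cv2.inRange(hsv,lo,hi); k=np.zeros_like(m); k[y0:y1,x0:x1]=m[y0:y1,x0:x1]
    cs=cv2.findContours(k,cv2.RETR_EXTERNAL,cv2.CHAIN_APPROX_NONE)[0]
    return max(cs,key=cv2.contourArea).reshape(-1,2)
E
python3 - <<'E'
from m import *
t=get('top'); s=get('scene')
for im,boxes in ((t,dict(lens=(130,215,165,250))),(s,dict(lens=(272,140,298,162)))):
    hsv=cv2.cvtColor(im['bgr'],cv2.COLOR_BGR2HSV)
    x0,y0,x1,y1=boxes['lens']; print('hsv',hsv[(y0+y1)//2,(x0+x1)//2],hsv[y0+1,x0+1])
    c=blob(im,(85,45,40),(125,255,255),boxes['lens']); print('lens',cv2.minEnclosingCircle(c)); e=cv2.fitEllipse(c); print(e, onplane(im,[e[0]],5))
# dock top view
c=blob(t,(0,0,0),(180,255,45),(225,190,305,262)); r=cv2.minAreaRect(c); b=cv2.boxPoints(r); P=onplane(t,b,40); print('dock',r,P,P.mean(0),[np.linalg.norm(P[i]-P[i-1]) for i in range(4)])
c=blob(t,(0,0,0),(180,255,100),(320,236,362,275)); e=cv2.fitEllipse(c); print('bezel',e,onplane(t,[e[0]],8)); 
Q=onplane(t,c,8); print(np.ptp(Q,axis=0))
cs=[t['bgr'][y-48:y+48,x-48:x+48] for x,y in((135,228),(268,225),(340,255))]
a=[cv2.resize(c,(266,266),interpolation=cv2.INTER_CUBIC) for c in cs]
cs=[s['bgr'][y-48:y+48,x-48:x+48] for x,y in((295,146),(205,195),(128,242))]
b=[cv2.resize(c,(266,266),interpolation=cv2.INTER_CUBIC) for c in cs]
im=np.vstack([np.hstack(a),np.hstack(b)]).astype(float); im=np.clip(255*(im/255)**.6,0,255)
cv2.imwrite('pics/crop1.png',im)
E
```

```text
hsv [ 90  34 113] [ 33  23 121]
lens ((146.5, 232.5), 7.905794143676758)
((146.67198181152344, 232.18505859375), (12.888391494750977, 13.643342018127441), 11.46484661102295) [[487.83521975 225.58123558   5.        ]]
hsv [ 93  35 132] [ 16  38 148]
lens ((284.0268859863281, 151.4247283935547), 7.433558940887451)
((284.0662536621094, 150.6829376220703), (10.334573745727539, 13.082361221313477), 99.91746520996094) [[484.91475135 226.24756221   5.        ]]
dock ((265.78985595703125, 225.89059448242188), (42.978389739990234, 51.25863265991211), 61.189208984375) [[ 519.96084611   22.52026504   40.        ]
 [ 579.21527286  -80.15395289   40.        ]
 [ 493.47740126 -128.61667048   40.        ]
 [ 435.41493028  -26.67058398   40.        ]] [507.01711263 -53.23023558  40.        ] [np.float64(97.81488388782996), np.float64(118.54569633457814), np.float64(98.48663677505026), np.float64(117.32116215222297)]
bezel ((338.9272155761719, 255.19261169433594), (26.710411071777344, 28.02028465270996), 5.318907260894775) [[ 443.41720152 -226.59416106    8.        ]]
[6.47669187e+01 6.07250250e+01 2.27373675e-13][ WARN:0@1.282] global loadsave.cpp:1063 imwrite_ Unsupported depth image for selected encoder is fallbacked to CV_8U.
```

View pics/crop1.png

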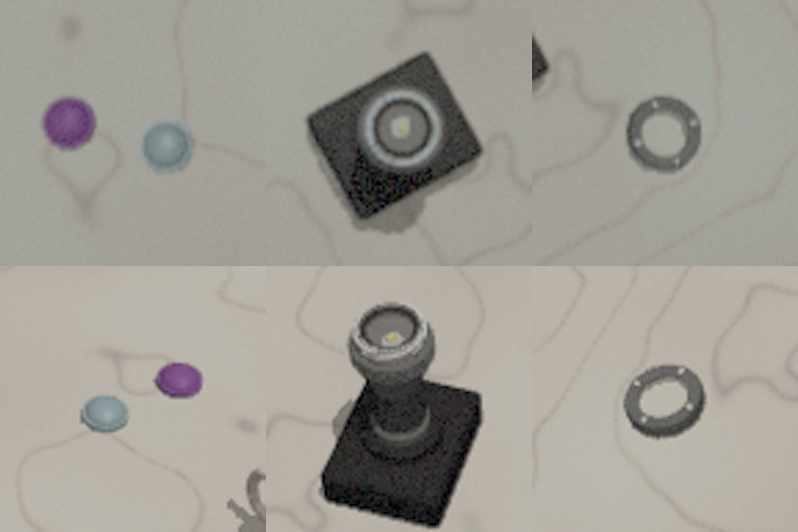

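The crop confirms the pale blue domed lens next to the purple decoy, the torch mouth, and the bezel with four pips. World positions are lens (487,226), torch (507,-53) and bezel (443,-227). Sizes agree with the given ones, with the dock measuring 118x98. Its axes lie at about 30° mod 90°. I turn to yaw 90° so that tool x is world y and tool y is world x.

Call:
move_arm --targets "1 0 0 0 0 0 -7.15;1 0 0 0 0 0 -7.15;1 0 0 0 0 0 -7.15;1 0 0 0 0 0 -7.15;1 0 0 0 0 0 -7.15"

```text
clock: 0.67
eef_pos: [278.5, -587.2, 231.1]
tool_rot: [-3.141, -0.0, 1.073]
force: [0.7, -0.7, 0.2]
width: 85.3
gripper_force: 0.0
```

Call:
move_arm --targets "1 0 0 0 0 0 -7.15;1 0 0 0 0 0 -7.15;1 0 0 0 0 0 -7.15;1 0 0 0 0 0 -7.15;1 0 0 0 0 0 -0.3"

```text
clock: 1.08
eef_pos: [278.3, -587.3, 231.1]
tool_rot: [3.141, -0.001, 1.574]
force: [0.0, -1.3, 0.6]
width: 85.5
gripper_force: 0.0
```

Call:
move_arm --targets "1 3.6 1.65 0.3 0 0 0;1 3.6 1.65 0.3 0 0 0;1 3.6 1.65 0.3 0 0 0;1 3.6 1.65 0.3 0 0 0;1 3.6 1.65 0.3 0 0 0"

```text
clock: 1.5
eef_pos: [361.3, -405.7, 216.3]
tool_rot: [3.141, 0.0, 1.567]
force: [1.1, 0.3, 0.8]
width: 85.8
gripper_force: 0.0
```

Call:
move_arm --targets "1 3.6 1.65 0.3 0 0 0;1 3.6 1.65 0.3 0 0 0;1 3.6 1.65 0.3 0 0 0;1 3.6 1.65 0.3 0 0 0;1 3.6 1.65 0.3 0 0 0"

```text
clock: 1.92
eef_pos: [443.9, -225.6, 201.4]
tool_rot: [3.141, 0.0, 1.567]
force: [0.1, 0.4, -1.5]
width: 85.5
gripper_force: 0.0
```

Call:
move_arm --targets "1 0 0 0 0 0 0;1 0 0 0 0 0 0"

```text
clock: 2.08
eef_pos: [444.7, -224.5, 201.4]
tool_rot: [3.141, -0.001, 1.574]
force: [0.9, -0.6, -0.4]
width: 85.5
gripper_force: 0.0
```

```bash
cat > wb.py <<'E'
from m import *
w=get('wrist'); np.save('w_bez.npy',w,allow_pickle=True); cv2.imwrite('pics/wb.png',w['bgr'])
t=onplane(w,[[256,192]],8); print('centre sees',t)
g=proj(w,[[443,-227,8]])[0]; print('pred bezel px',g)
x,y=map(int,g); box=(x-70,y-70,x+70,y+70); box=tuple(max(0,v) for v in box)
c=blob(w,(0,0,0),(180,255,100),box); e=cv2.fitEllipse(c); print(e,onplane(w,[e[0]],10)); Q=onplane(w,c,8.); print(np.ptp(Q,axis=0))
E
python3 wb.py
```

```text
centre sees [[ 438.94759984 -244.54717492    8.        ]]
pred bezel px [259.22142954 178.52849868]
((236.33987426757812, 175.03787231445312), (47.99749755859375, 107.66482543945312), 97.2120132446289) [[ 414.47514579 -222.2596547    10.        ]]
[1.19874858e+02 6.98760794e+01 5.68434189e-14]
```

Call:
move_arm --targets "1 3.4 1.25 -1.2 0 0 0;1 3.4 1.25 -1.2 0 0 0;1 3.4 1.25 -1.2 0 0 0;1 3.4 1.25 -1.2 0 0 0;1 3.4 1.25 -1.2 0 0 0"

```text
clock: 2.55
eef_pos: [506.0, -58.2, 262.0]
tool_rot: [3.141, 0.001, 1.565]
force: [1.4, -1.2, -0.4]
width: 85.6
gripper_force: 0.0
```

Call:
move_arm --targets "1 0 0 0 0 0 0;1 0 0 0 0 0 0"

```text
clock: 2.72
eef_pos: [506.8, -56.9, 262.1]
tool_rot: [3.139, 0.0, 1.571]
force: [-0.0, -1.2, -0.8]
width: 85.5
gripper_force: 0.0
```

```bash
cat > wt.py <<'E'
from h import *
w=get('wrist'); np.save('w_tor.npy',w,allow_pickle=True); cv2.imwrite('pics/wt.png',w['bgr'])
b=np.load('w_bez.npy',allow_pickle=True).item()['bgr']
im=np.hstack([b,w['bgr']]); im=(255*(im/255.)**.6).astype(np.uint8); cv2.imwrite('pics/wbt.png',cv2.resize(im,(800,300),interpolation=cv2.INTER_AREA))
print(proj(w,[[507,-53,170]]))
E
python3 wt.py
```

```text
[[260.6393742  195.05085597]]
```

View pics/wbt.png

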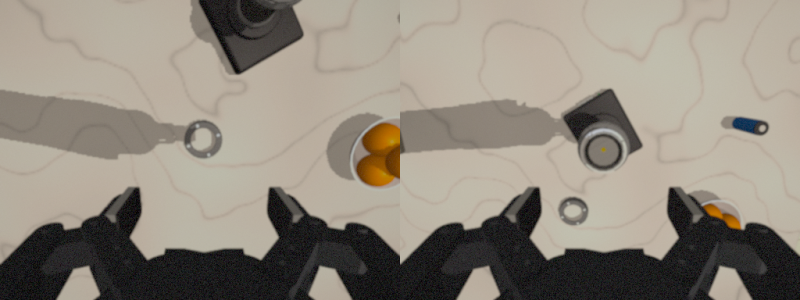

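```bash
cat > wc.py <<'E'
from m import *
b=np.load('w_bez.npy',allow_pickle=True).item(); t=np.load('w_tor.npy',allow_pickle=True).item()
def crop(im,x,y,r,s): 
    g=im['bgr'][y-r:y+r,x-r:x+r]; return cv2.resize(g,None,fx=s,fy=s,interpolation=cv2.INTER_CUBIC)
cb=crop(b,260,178,32,6); ct=crop(t,260,192,40,5)
def back(p,x,y,r,s): return (np.array(p,float)+.5)/s-.5+np.array([x-r,y-r])
g=cv2.cvtColor(cb,cv2.COLOR_BGR2GRAY); th=cv2.subtract(g,cv2.medianBlur(g,41))
th[np.hypot(*(np.indices(th.shape)-192))>150]=0; th[np.hypot(*(np.indices(th.shape)-192))<105]=0
_,m=cv2.threshold(th,30,255,0); n,_,st,ce=cv2.connectedComponentsWithStats(m)
i=np.argsort(-st[1:,4])[:6]+1; print(st[i,4],ce[i])
for k in i: cv2.circle(cb,tuple(map(int,ce[k])),12,(0,0,255),1)
P=onplane(b,back(ce[i[:4]],260,178,32,6),16.5); c=P.mean(0); d=P-c; print('pips',P,c,np.hypot(d[:,0],d[:,1]),np.degrees(np.arctan2(d[:,1],d[:,0]))%90)
g=cv2.cvtColor(ct,cv2.COLOR_BGR2GRAY)
for p2,rr in ((40,(60,85)),(40,(85,130))):
    h=cv2.HoughCircles(cv2.GaussianBlur(g,(9,9),0),cv2.HOUGH_GRADIENT,1,10,param1=80,param2=p2,minRadius=rr[0],maxRadius=rr[1])
    if h is None: print('none');continue
    for x,y,r in h[0][:3]:
        p=back([x,y],260,192,40,5); q=back([x+r,y],260,192,40,5); print('circ',p,r/5,onplane(t,[p],170), 'rad',np.linalg.norm(onplane(t,[p],170)-onplane(t,[q],170)))
        cv2.circle(ct,(int(x),int(y)),int(r),(0,255,0),1)
cb=cv2.resize(cb,(400,400));cv2.imwrite('pics/cr2.png',np.hstack([cb,ct]))
E
python3 wc.py
```

```text
[374 370 316 291] [[306.01336898 162.73529412]
 [147.35945946  87.23243243]
 [ 79.83544304 246.13607595]
 [233.68728522 310.52920962]]
pips [[ 466.62146908 -217.84083796   16.5       ]
 [ 434.43693347 -202.61347542   16.5       ]
 [ 420.40369945 -235.48470095   16.5       ]
 [ 452.24448399 -249.14077276   16.5       ]] [ 443.4266465  -226.26994677   16.5       ] [24.6789317  25.30698672 24.79854401 24.51181224] [19.97138525 20.8073284  21.81336974 21.08412457]
none
none
```

View pics/cr2.png

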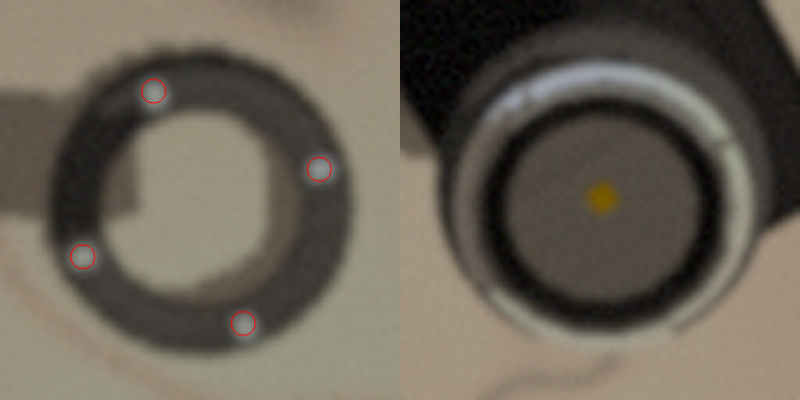

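Call:
move_arm --targets "1 4 -0.25 1 0 0 0;1 4 -0.25 1 0 0 0;1 4 -0.25 1 0 0 0;1 4 -0.25 1 0 0 0;1 4 -0.25 1 0 0 0"

```text
clock: 3.18
eef_pos: [493.3, 140.7, 210.3]
tool_rot: [-3.141, 0.002, 1.564]
force: [1.1, -0.2, 0.7]
width: 85.5
gripper_force: 0.0
```

Call:
move_arm --targets "1 4 -0.3 2.1 0 0 0;1 4 -0.3 2.1 0 0 0;1 0 0 0 0 0 0;1 0 0 0 0 0 0"

```text
clock: 3.52
eef_pos: [486.9, 215.8, 170.9]
tool_rot: [-3.138, 0.002, 1.572]
force: [-0.0, -0.7, 0.3]
width: 85.6
gripper_force: 0.0
```

```bash
cat > wl.py <<'E'
from m import *
w=get('wrist'); np.save('w_len.npy',w,allow_pickle=True)
g=proj(w,[[487,226,5]])[0]; print('pred',g); x,y=map(int,g)
hsv=cv2.cvtColor(w['bgr'],cv2.COLOR_BGR2HSV); print(hsv[y,x],hsv[y,x-50])
c=blob(w,(85,25,40),(125,255,255),(max(0,x-50),max(0,y-50),x+50,y+50)); e=cv2.fitEllipse(c); print(e,onplane(w,[e[0]],4)); print(np.ptp(onplane(w,c,5),axis=0))
print(read_state()['eef_pos'])
s=w['bgr'].copy(); cv2.ellipse(s,e,(0,0,255),1); cv2.imwrite('pics/wl.png',s)
E
python3 wl.py
```

```text
pred [261.24065952 172.31584631]
[ 90  34 128] [17 58 88]
((260.5348205566406, 171.63067626953125), (35.192562103271484, 35.34381103515625), 47.58828353881836) [[486.1853068  226.60686534   4.        ]]
[40.29623973 40.73544024  0.        ]
[487.83464493 213.93873135 171.62849837]
```

View pics/wl.png

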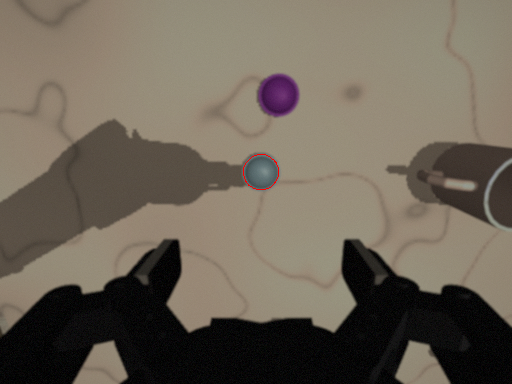

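The pips give the bezel at (443.4,-226.3), with lugs at 20.9° mod 90°. The wrist view shows the lens at (260.5,171.6), giving (486.2,226.6), with the purple decoy behind it. State readings are noisy, so I average several and measure the torch rim by contours.

```bash
cat > av.py <<'E'
from m import *
def avg(n=8):
    A=[]
    for _ in range(n): w=get('wrist'); s=read_state(); A.append(np.r_[s['eef_pos'],s['tool_rot'][2],s['force'],s['width'],s['gripper_force'],s['torque'][2]])
    A=np.array(A); return w,A.mean(0),A.std(0)
E
python3 - <<'E'
from av import *
np.set_printoptions(precision=3,suppress=True)
w,a,s=avg(8); print(a,s)
g=proj(w,[[486,226,5]])[0]; x,y=map(int,g)
c=blob(w,(85,25,40),(125,255,255),(x-50,y-50,x+50,y+50)); e=cv2.fitEllipse(c); print('lens',onplane(w,[e[0]],4))
print('cam',ray(w,[[256,192]])[0]-a[:3])
t=np.load('w_tor.npy',allow_pickle=True).item()
r=cv2.cvtColor(t['bgr'],cv2.COLOR_BGR2GRAY)[152:232,220:300]; G=cv2.resize(r,None,fx=5,fy=5,interpolation=cv2.INTER_CUBIC)
# radial profile edges: from centre outward find dark->bright (inner rim) 
c0=np.array([201.,210.]); 
for it in range(3):
    pts=[]
    for th in np.radians(np.arange(0,360,5)):
        rr=np.arange(95,150); p=c0[:,None]+rr*np.array([[np.cos(th)],[np.sin(th)]]); v=cv2.remap(cv2.GaussianBlur(G,(5,5),0),p[0].astype(np.float32),p[1].astype(np.float32),1).ravel().astype(float)
        d=np.diff(v); k=np.argmax(d); 
        if d[k]>3: pts.append(p[:,k])
    e=cv2.fitEllipse(np.array(pts,np.float32)); c0=np.array(e[0])
p=(c0+.5)/5-.5+[220,152]; print(len(pts),e,p)
for z in (165,168,170): print(z,onplane(t,[p],z))
Q=onplane(t,(np.array(pts)+.5)/5-.5+[220,152],170); print('dia',np.ptp(Q,axis=0))
E
```

```text
[488.593 214.086 172.92    1.567   0.083   0.098   0.436  85.369   0.
   0.02 ] [0.21  0.862 0.324 0.001 0.294 0.798 0.296 0.21  0.    0.045]
lens [[486.073 226.93    4.   ]]
cam [ -0.296  69.641 141.626]
72 ((202.01905822753906, 215.3841094970703), (232.25010681152344, 247.62889099121094), 76.417724609375) [260.004 194.677]
165 [[506.433 -54.034 165.   ]]
168 [[506.433 -53.206 168.   ]]
170 [[506.433 -52.654 170.   ]]
dia [45.305 43.35   0.   ]
```

Call:
move_arm --targets "0.4 1.28 -0.23 3 0 0 0;0.4 0 0 4 0 0 0;0.4 0 0 4 0 0 0;0.4 0 0 3 0 0 0;0.4 0 0 0 0 0 0"

```text
clock: 4.38
eef_pos: [481.8, 227.0, 27.7]
tool_rot: [-3.133, 0.005, 1.571]
force: [-0.7, -0.9, 0.9]
width: 59.5
gripper_force: 0.0
```

```bash
python3 - <<'E'
from av import *
np.set_printoptions(precision=3,suppress=True)
w,a,s=avg(6); print(a)
cv2.imwrite('pics/w3.png',w['bgr'])
E
```

```text
[485.973 229.387  33.554   1.571   0.081  -0.073   0.514  59.834   0.
  -0.003]
```

View pics/w3.png

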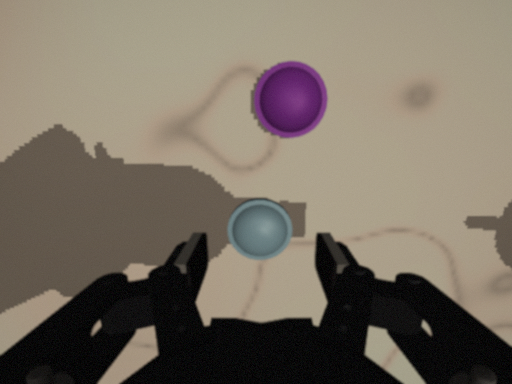

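Call:
move_arm --targets "0.4 0 0 0.5 0 0 0;0.4 0 0 0.5 0 0 0;0.4 0 0 0.5 0 0 0;0.4 0 0 0.5 0 0 0;0.4 0 0 0.3 0 0 0"

```text
clock: 5.1
eef_pos: [485.1, 229.0, 8.9]
tool_rot: [-3.141, 0.0, 1.571]
force: [-0.6, -0.1, 0.3]
width: 59.6
gripper_force: 0.0
```

Call:
move_arm --targets "0.4 0 0 0.2 0 0 0;0.4 0 0 0.1 0 0 0;0.4 0 0 0 0 0 0"

```text
clock: 5.35
eef_pos: [485.2, 229.1, 6.3]
tool_rot: [-3.141, 0.0, 1.571]
force: [0.1, 0.1, -0.3]
width: 59.8
gripper_force: 0.0
```

```bash
cat > a.py <<'E'
from av import *
import sys
np.set_printoptions(precision=2,suppress=True)
w,a,s=avg(int(sys.argv[1])); print('pos',a[:3],'yaw',np.degrees(a[3]),'F',a[4:7],'w',a[7],'g',a[8],'tz',a[9],'clk',read_state()['clock'])
E
python3 a.py 6
```

```text
pos [485.52 229.23   6.75] yaw 90.0190098819824 F [ 0.41 -0.09 -0.08] w 59.80763358434235 g 0.0 tz 0.02717426075786229 clk 5.65
```

Call:
move_arm --targets "0.2 -0.23 0.05 0.1 0 0 0;0.2 0 0 0.1 0 0 0;0.2 0 0 0.1 0 0 0;0.2 0 0 0 0 0 0"

```text
clock: 5.98
eef_pos: [485.8, 226.7, 3.5]
tool_rot: [-3.141, 0.0, 1.571]
force: [-1.0, 0.2, 0.3]
width: 51.3
gripper_force: 0.0
```

Call:
move_arm --targets "0.2 0 0 0.1 0 0 0;0.2 0 0 0.1 0 0 0;0.2 0 0 0 0 0 0"

```text
clock: 6.23
eef_pos: [485.8, 226.9, 1.5]
tool_rot: [-3.141, 0.0, 1.571]
force: [0.1, 0.7, 0.5]
width: 51.3
gripper_force: 0.0
```

```bash
python3 a.py 4
```

```text
pos [485.9  226.89   1.62] yaw 90.02289316424435 F [-0.21  0.11 -0.09] w 51.23546295568957 g 0.0 tz -0.002217623360530512 clk 6.4333
```

Call:
move_arm --targets "0.2 0 0 0.1 0 0 0;0.2 0 0 0.1 0 0 0;0.2 0 0 0 0 0 0"

```text
clock: 6.68
eef_pos: [485.8, 226.9, -0.5]
tool_rot: [-3.141, 0.0, 1.571]
force: [1.0, -0.8, 0.8]
width: 51.3
gripper_force: 0.0
```

Call:
move_arm --targets "0.2 0 0 0.1 0 0 0;0.2 0 0 0.1 0 0 0;0.2 0 0 0 0 0 0"

```text
clock: 6.93
eef_pos: [485.8, 226.8, -2.5]
tool_rot: [-3.141, 0.0, 1.571]
force: [1.5, -1.2, -0.0]
width: 50.9
gripper_force: 0.0
```

```bash
python3 a.py 4
```

```text
pos [485.92 226.86  -2.38] yaw 90.01932894453284 F [ 0.27 -0.01 -0.05] w 51.24317112081157 g 0.0 tz -0.0018250027169950272 clk 7.1333
```

Call:
move_arm --targets "0.2 0 0 0.1 0 0 0;0.2 0 0 0 0 0 0"

```text
clock: 7.3
eef_pos: [486.1, 227.0, -3.2]
tool_rot: [3.141, -0.0, 1.571]
force: [-0.2, -0.2, 2.1]
width: 51.4
gripper_force: 1.1
```

Call:
move_arm --targets "0.2 0 0 0.1 0 0 0;0.2 0 0 0 0 0 0"

```text
clock: 7.47
eef_pos: [486.1, 226.9, -3.2]
tool_rot: [3.141, 0.0, 1.571]
force: [-2.0, -1.7, 11.7]
width: 51.2
gripper_force: 6.1
```

Call:
move_arm --targets "0.2 0 0 0.05 0 0 0;0.2 0 0 0 0 0 0"

```text
clock: 7.63
eef_pos: [486.1, 226.9, -3.2]
tool_rot: [3.141, 0.0, 1.571]
force: [-2.6, -1.2, 17.0]
width: 51.2
gripper_force: 8.4
```

Call:
move_arm --targets "0.2 0 0 0.05 0 0 0;0.2 0 0 0 0 0 0"

```text
clock: 7.8
eef_pos: [486.1, 227.0, -3.3]
tool_rot: [3.14, 0.0, 1.571]
force: [-3.6, -0.9, 22.1]
width: 51.1
gripper_force: 10.8
```

Call:
move_arm --targets "0.2 0 0 -0.4 0 0 0;0.2 0 0 -0.3 0 0 0;0.06 0 0 0 0 0 0;0.06 0 0 0 0 0 0;0.06 0 0 0 0 0 0"

```text
clock: 8.22
eef_pos: [485.8, 226.8, 1.4]
tool_rot: [-3.141, 0.0, 1.571]
force: [0.2, 0.4, 0.6]
width: 45.1
gripper_force: 0.0
```

Call:
move_arm --targets "0.03 0 0 0 0 0 0;0.03 0 0 0 0 0 0;0.02 0 0 0 0 0 0;0.02 0 0 0 0 0 0"

```text
clock: 8.55
eef_pos: [485.8, 226.8, 1.5]
tool_rot: [-3.141, 0.0, 1.571]
force: [0.5, -0.1, 0.2]
width: 43.6
gripper_force: 2.7
```

```bash
python3 a.py 4
```

```text
pos [485.81 226.86   1.55] yaw 90.0221087571211 F [-0.33  0.29  0.11] w 43.69259189558515 g 2.6929480209946632 tz 0.024139774062416644 clk 8.75
```

Call:
move_arm --targets "0 0 0 0 0 0 0;0 0 0 0 0 0 0;0 0 0 0 0 0 0"

```text
clock: 9.0
eef_pos: [485.9, 226.9, 1.7]
tool_rot: [3.142, 0.0, 1.571]
force: [0.2, 0.5, -0.2]
width: 43.3
gripper_force: 10.8
```

Call:
move_arm --targets "-0.02 0 0 0 0 0 0;-0.02 0 0 0 0 0 0;-0.02 0 0 0 0 0 0"

```text
clock: 9.25
eef_pos: [485.9, 226.9, 1.7]
tool_rot: [3.142, -0.0, 1.571]
force: [-0.7, 0.5, 0.9]
width: 42.3
gripper_force: 20.4
```

```bash
python3 a.py 3
```

```text
pos [485.94 226.87   1.67] yaw 90.01755202238306 F [ 0.25  0.19 -0.74] w 42.275627293812384 g 20.42653352022171 tz -0.023749456478982786 clk 9.4
```

Call:
move_arm --targets "-0.007 0 0 0 0 0 0;-0.007 0 0 -0.2 0 0 0;-0.007 0 0 -0.5 0 0 0;-0.007 0 0 -0.8 0 0 0;-0.007 0 0 -0.5 0 0 0"

```text
clock: 9.82
eef_pos: [486.3, 227.1, 22.7]
tool_rot: [3.141, -0.0, 1.571]
force: [-0.5, -0.7, 0.5]
width: 42.6
gripper_force: 17.1
```

```bash
cat > l.py <<'E'
from av import *
np.set_printoptions(precision=2,suppress=True)
w,a,s=avg(3); print('pos',a[:3],'F',a[4:7],'w',a[7],'g',a[8])
c=blob(w,(85,25,40),(125,255,255),(200,170,330,290)); print(cv2.fitEllipse(c),cv2.boundingRect(c))
E
python3 l.py
```

```text
pos [486.73 227.26  23.02] F [ 0.1   0.14 -0.29] w 42.28569547273591 g 17.052663266658783
((260.9083251953125, 245.91824340820312), (70.98252868652344, 78.48220825195312), 89.67269134521484) (222, 210, 79, 73)
```

Call:
move_arm --targets "-0.007 0 0 -0.8 0 0 0;-0.007 0 0 -1.2 0 0 0;-0.007 0 0 -1.2 0 0 0;-0.007 0 0 -0.8 0 0 0;-0.007 0 0 0 0 0 0"

```text
clock: 10.38
eef_pos: [486.9, 227.4, 63.4]
tool_rot: [3.139, -0.001, 1.571]
force: [-0.4, -0.4, 0.7]
width: 42.5
gripper_force: 17.1
```

```bash
python3 l.py
```

```text
pos [486.11 226.87  61.96] F [-0.    0.05 -0.33] w 42.21017820351856 g 17.055154740810394
((260.872802734375, 245.9385223388672), (71.03439331054688, 78.33403778076172), 90.60142517089844) (222, 210, 79, 72)
```

Call:
move_arm --targets "-0.007 -0.5 0 -1.5 0 0 0;-0.007 -1.5 0.1 -2 0 0 0;-0.007 -2.4 0.2 -2.5 0 0 0;-0.007 -2.5 0.2 -2.5 0 0 0;-0.007 -2.5 0.2 -2.5 0 0 0"

```text
clock: 10.95
eef_pos: [492.1, 131.9, 171.7]
tool_rot: [-3.139, 0.001, 1.572]
force: [1.0, 0.6, 0.2]
width: 42.7
gripper_force: 17.1
```

Call:
move_arm --targets "-0.007 -2.5 0.2 -2.5 0 0 0;-0.007 -2.5 0.2 -2.5 0 0 0;-0.007 -2.5 0.2 -2.5 0 0 0;-0.007 -2.5 0.2 -2.5 0 0 0;-0.007 -2.5 0.2 -2.5 0 0 0"

```text
clock: 11.37
eef_pos: [502.3, 6.5, 297.2]
tool_rot: [-3.14, -0.0, 1.571]
force: [1.2, -0.4, -0.8]
width: 42.2
gripper_force: 17.1
```

Call:
move_arm --targets "-0.007 -2.5 0.2 -2 0 0 0;-0.007 -2 0.1 -1 0 0 0;-0.007 -1.5 0.1 0 0 0 0;-0.007 -0.5 0 0 0 0 0;-0.007 0 0 0 0 0 0"

```text
clock: 11.78
eef_pos: [506.4, -58.5, 325.7]
tool_rot: [-3.14, 0.0, 1.568]
force: [0.3, -0.2, -0.4]
width: 42.6
gripper_force: 17.1
```

```bash
cat > tm.py <<'E'
from av import *
def bore(im,guess,z=170,s=5,r=40,dia=45.5):
    g0=proj(im,[guess])[0]; x,y=np.round(g0).astype(int)
    G=cv2.GaussianBlur(cv2.resize(cv2.cvtColor(im['bgr'],cv2.COLOR_BGR2GRAY)[y-r:y+r,x-r:x+r],None,fx=s,fy=s,interpolation=cv2.INTER_CUBIC),(5,5),0)
    cam=ray(im,[g0])[0]; R=K(im)[0][0,0]*dia/2/abs(cam[2]-z)*s
    c0=(g0-[x-r,y-r])*s+s/2-.5
    for it in range(4):
        pts=[]
        for th in np.radians(np.arange(0,360,5)):
            rr=np.arange(R*.75,R*1.2,.5); p=(c0[:,None]+rr*np.array([[np.cos(th)],[np.sin(th)]])).astype(np.float32)
            v=cv2.remap(G,p[0],p[1],1).ravel().astype(float); d=v[4:]-v[:-4]; k=np.argmax(d)
            if d[k]>10: pts.append(p[:,k+2])
        e=cv2.fitEllipse(np.array(pts,np.float32)); c0=np.array(e[0])
    p=(c0+.5)/s-.5+[x-r,y-r]; P=onplane(im,[p],z)[0]; Q=onplane(im,(np.array(pts)+.5)/s-.5+[x-r,y-r],z)
    return p,P,len(pts),np.ptp(Q,axis=0)
def go(n=5):
    np.set_printoptions(precision=2,suppress=True)
    w,a,s=avg(n); print('pos',a[:3],'yaw',np.degrees(a[3]),'F',a[4:7],'g',a[8])
    print('bore',bore(w,[506.4,-53,170]))
    c=blob(w,(85,25,40),(125,255,255),(200,170,330,290)); e=cv2.fitEllipse(c); print(e[0],'lens',onplane(w,[e[0]],a[2]+2.5))
    return w
if __name__=='__main__': w=go(); cv2.imwrite('pics/wt2.png',w['bgr'])
E
python3 tm.py
```

```text
pos [506.6  -55.86 325.92] yaw 90.10437687804635 F [-0.36  0.38 -0.66] g 17.061732530593872
bore (array([260.97, 180.43]), array([506.82, -52.14, 170.  ]), 71, array([44.38, 43.68,  0.  ]))
(260.9100036621094, 246.1331329345703) lens [[506.83 -55.13 328.42]]
```

Call:
move_arm --targets "-0.007 0.36 0 1.5 0 0 0;-0.007 0 0 3 0 0 0;-0.007 0 0 3 0 0 0;-0.007 0 0 3 0 0 0;-0.007 0 0 2.5 0 0 0"

```text
clock: 12.45
eef_pos: [506.3, -52.4, 194.8]
tool_rot: [-3.14, -0.001, 1.573]
force: [0.6, -0.9, -0.7]
width: 42.3
gripper_force: 17.1
```

Call:
move_arm --targets "-0.007 0 0 1 0 0 0;-0.007 0 0 0.5 0 0 0;-0.007 0 0 0.2 0 0 0;-0.007 0 0 0 0 0 0"

```text
clock: 12.78
eef_pos: [507.8, -53.2, 180.4]
tool_rot: [3.14, -0.0, 1.572]
force: [0.1, -0.1, 0.4]
width: 42.5
gripper_force: 17.1
```

```bash
python3 a.py 8; python3 - <<'E'
from tm import *
w=get('wrist'); t=get('top'); s=get('scene')
f=lambda i:cv2.resize((255*(i/255.)**.6).astype(np.uint8),(400,300),interpolation=cv2.INTER_CUBIC)
x,y=proj(s,[[506,-52,172]])[0].astype(int); x2,y2=proj(w,[[506,-52,172]])[0].astype(int)
cv2.imwrite('pics/ins.png',np.hstack([f(w['bgr'][y2-60:y2+60,x2-80:x2+80]),f(s['bgr'][y-36:y+36,x-48:x+48])]))
E
```

```text
pos [507.76 -53.52 180.66] yaw 90.01665017758727 F [-0.01  0.05 -0.33] w 42.502410809595375 g 17.069969549775124 tz 0.010552988198400524 clk 13.1833
```

View pics/ins.png

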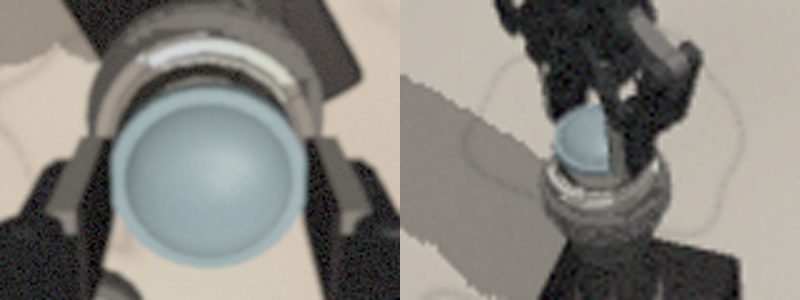

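Call:
move_arm --targets "-0.007 0.12 -0.12 0.3 0 0 0;-0.007 0 0 0.2 0 0 0;-0.007 0 0 0.1 0 0 0;-0.007 0 0 0 0 0 0"

```text
clock: 13.67
eef_pos: [505.5, -52.2, 173.2]
tool_rot: [-3.141, -0.0, 1.571]
force: [0.4, -0.6, -0.6]
width: 42.7
gripper_force: 17.1
```

```bash
python3 a.py 5
```

```text
pos [505.83 -52.31 173.59] yaw 90.01875621433763 F [-0.07 -0.18 -0.83] w 42.45863023258592 g 17.069872677326202 tz 0.022060536654817872 clk 13.9167
```

Call:
move_arm --targets "-0.007 0 0.06 0.1 0 0 0;-0.007 0 0 0.1 0 0 0;-0.007 0 0 0 0 0 0"

```text
clock: 14.17
eef_pos: [506.3, -52.3, 171.5]
tool_rot: [-3.141, -0.0, 1.571]
force: [0.6, -0.0, -0.6]
width: 42.1
gripper_force: 17.1
```

Call:
move_arm --targets "-0.007 0 0 0.05 0 0 0;-0.007 0 0 0.05 0 0 0;-0.007 0 0 0 0 0 0"

```text
clock: 14.42
eef_pos: [506.4, -52.3, 170.6]
tool_rot: [-3.141, -0.0, 1.571]
force: [0.6, -0.5, 0.2]
width: 42.4
gripper_force: 17.1
```

```bash
python3 a.py 4
```

```text
pos [506.42 -52.32 170.65] yaw 90.01889206002109 F [-0.24 -0.07 -0.46] w 42.34313340789676 g 17.07008957862854 tz -0.011683462966389738 clk 14.6167
```

Call:
move_arm --targets "-0.007 0 0 0.05 0 0 0;-0.007 0 0 0 0 0 0"

```text
clock: 14.78
eef_pos: [506.4, -52.3, 170.1]
tool_rot: [-3.142, -0.0, 1.571]
force: [0.3, -0.1, 0.1]
width: 42.8
gripper_force: 17.1
```

Call:
move_arm --targets "-0.007 0 0 0.05 0 0 0;-0.007 0 0 0 0 0 0"

```text
clock: 14.95
eef_pos: [506.4, -52.3, 169.6]
tool_rot: [-3.141, -0.0, 1.571]
force: [-0.3, 0.1, -0.8]
width: 42.8
gripper_force: 17.1
```

```bash
python3 a.py 4
```

```text
pos [506.43 -52.31 169.66] yaw 90.01948553182689 F [ 0.07 -0.32 -0.21] w 42.456126314254064 g 17.070117965340614 tz 0.0004468009046516613 clk 15.15
```

Call:
move_arm --targets "-0.007 0 0 0.05 0 0 0;-0.007 0 0 0 0 0 0"

```text
clock: 15.32
eef_pos: [506.4, -52.3, 169.1]
tool_rot: [-3.142, -0.0, 1.571]
force: [-0.4, -0.3, 0.2]
width: 42.2
gripper_force: 17.1
```

Call:
move_arm --targets "-0.007 0 0 0.05 0 0 0;-0.007 0 0 0 0 0 0"

```text
clock: 15.48
eef_pos: [506.4, -52.3, 168.6]
tool_rot: [-3.142, -0.0, 1.571]
force: [0.1, -0.4, 1.3]
width: 42.0
gripper_force: 17.1
```

```bash
python3 a.py 4
```

```text
pos [506.43 -52.32 168.65] yaw 90.0195122385155 F [ 0.38 -0.48 -0.18] w 42.43559948667469 g 17.06989288330078 tz -0.007880222908217833 clk 15.6833
```

Call:
move_arm --targets "-0.007 0 0 0.03 0 0 0;-0.007 0 0 0 0 0 0"

```text
clock: 15.85
eef_pos: [506.4, -52.3, 168.4]
tool_rot: [-3.142, 0.0, 1.571]
force: [-0.9, -0.4, -0.4]
width: 42.6
gripper_force: 17.1
```

Call:
move_arm --targets "-0.007 0 0 0.03 0 0 0;-0.007 0 0 0 0 0 0"

```text
clock: 16.02
eef_pos: [506.4, -52.3, 168.3]
tool_rot: [3.142, 0.0, 1.571]
force: [-0.2, 0.2, 2.2]
width: 42.6
gripper_force: 18.4
```

```bash
python3 a.py 5
```

```text
pos [506.46 -52.32 168.26] yaw 90.01836143245787 F [-1.21  0.38  3.  ] w 42.60320384860292 g 18.859198788758995 tz -0.0149688529520279 clk 16.2667
```

Call:
move_arm --targets "0.01 0 0 0 0 0 0;0.02 0 0 0 0 0 0;0.04 0 0 0 0 0 0;0.1 0 0 0 0 0 0;0.25 0 0 0 0 0 0"

```text
clock: 16.68
eef_pos: [506.4, -52.3, 167.9]
tool_rot: [-3.141, -0.0, 1.571]
force: [-0.8, 0.0, 0.3]
width: 53.1
gripper_force: 0.0
```

Call:
move_arm --targets "0.3 0 0 0 0 0 0;0.3 0 0 -0.5 0 0 0;0.3 0 0 -2 0 0 0;0.3 0 0 -3 0 0 0;0.3 0 0 -3 0 0 0"

```text
clock: 17.1
eef_pos: [505.7, -52.2, 253.8]
tool_rot: [-3.14, -0.001, 1.572]
force: [0.7, -0.8, 1.0]
width: 55.6
gripper_force: 0.0
```

```bash
python3 - <<'E'
from tm import *
np.set_printoptions(precision=2,suppress=True)
w,a,s=avg(5); print(a)
x,y=proj(w,[[506.5,-52.3,170]])[0].astype(int)
c=blob(w,(85,25,40),(125,255,255),(x-50,y-50,x+50,y+50)); e=cv2.fitEllipse(c); print(e,onplane(w,[e[0]],172),np.ptp(onplane(w,c,173),axis=0))
r=cv2.resize(w['bgr'][y-48:y+48,x-64:x+64],(512,384),interpolation=cv2.INTER_CUBIC); cv2.imwrite('pics/seat.png',(255*(r/255.)**.6).astype(np.uint8))
E
```

```text
[508.01 -52.26 255.98   1.57   0.66  -0.14   0.36  55.49   0.    -0.01]
((260.0892333984375, 201.4271240234375), (47.197784423828125, 49.33432388305664), 93.4709243774414) [[506.44 -51.45 172.  ]] [42.87 42.04  0.  ]
```

View pics/seat.png

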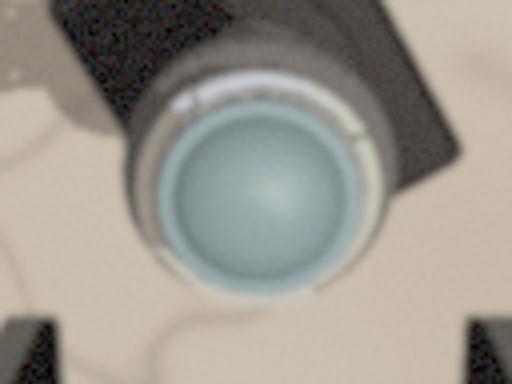

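The seat crop shows the lens centred and level in the cell, released. Next is the bezel, whose lugs have to be turned from 20.9° to about 47°, so +26.4° counter-clockwise.

Call:
move_arm --targets "1 -2.5 -0.9 0 0 0 0;1 -3.6 -1.35 0 0 0 0;1 -3.6 -1.35 0 0 0 0;1 -3.6 -1.35 1 0 0 0;1 -3 -1.1 2 0 0 0"

```text
clock: 17.77
eef_pos: [445.3, -218.1, 223.2]
tool_rot: [3.14, 0.002, 1.57]
force: [1.3, -0.1, -0.8]
width: 85.2
gripper_force: 0.0
```

Call:
move_arm --targets "1 -1.1 -0.3 3.5 0 0 0;1 0 0 4 0 0 0;1 0 0 4 0 0 0;1 0 0 2 0 0 0;1 0 0 0.5 0 0 0"

```text
clock: 18.18
eef_pos: [439.2, -224.8, 78.5]
tool_rot: [-3.133, -0.004, 1.571]
force: [0.5, -0.6, 0.0]
width: 85.3
gripper_force: 0.0
```

```bash
python3 - <<'E'
from tm import *
np.set_printoptions(precision=2,suppress=True)
w,a,s=avg(8); print(a)
g0=proj(w,[[443.4,-226.3,16.5]])[0]; x,y=np.round(g0).astype(int); r=50; s=5; print(g0)
G=cv2.cvtColor(w['bgr'],cv2.COLOR_BGR2GRAY)[y-r:y+r,x-r:x+r]; G=cv2.resize(G,None,fx=s,fy=s,interpolation=cv2.INTER_CUBIC)
T=cv2.subtract(G,cv2.medianBlur(G,51)); h=abs(ray(w,[g0])[0][2]-16.5); rp=K(w)[0][0,0]*25/h*s
d=np.hypot(*(np.indices(T.shape)-s*r)); T[(d<rp*.8)|(d>rp*1.2)]=0
_,m=cv2.threshold(T,25,255,0); n,_,st,ce=cv2.connectedComponentsWithStats(m); i=np.argsort(-st[1:,4])[:5]+1; print(st[i,4])
P=onplane(w,(ce[i[:4]]+.5)/s-.5+[x-r,y-r],16.5); c=P.mean(0); D=P-c; print(P[:,:2],c,np.hypot(D[:,0],D[:,1]),np.degrees(np.arctan2(D[:,1],D[:,0]))%90)
E
```

```text
[ 443.11 -226.22   83.23    1.57    0.26   -0.09   -0.03   85.38    0.
    0.01]
[259.66 206.96]
[1065  605  499  393  124]
[[ 434.59 -202.88]
 [ 452.35 -248.96]
 [ 466.66 -217.33]
 [ 420.62 -234.9 ]] [ 443.56 -226.02   16.5 ] [24.81 24.57 24.68 24.59] [21.18 20.97 20.6  21.17]
```

Call:
move_arm --targets "0.8 0 0.03 1 0 0 0;0.8 0 0 3 0 0 0;0.8 0 0 2.2 0 0 0;0.8 0 0 0.6 0 0 0;0.8 0 0 0.2 0 0 0"

```text
clock: 19.0
eef_pos: [442.4, -225.9, 11.8]
tool_rot: [-3.139, -0.001, 1.572]
force: [-0.1, 0.1, 0.7]
width: 76.9
gripper_force: 0.0
```

```bash
python3 a.py 5
```

```text
pos [ 443.66 -226.43   13.48] yaw 90.02136063506232 F [0.27 0.07 0.09] w 76.69122086353302 g 0.0 tz -0.005100280364281083 clk 19.25
```

Call:
move_arm --targets "0.7 0.03 0 0.5 0 0 0;0.6 0 0 0.5 0 0 0;0.5 0 0 0.2 0 0 0;0.45 0 0 0 0 0 0;0.43 0 0 0 0 0 0"

```text
clock: 19.67
eef_pos: [443.1, -225.9, 0.9]
tool_rot: [-3.141, -0.0, 1.571]
force: [0.0, 0.2, 0.3]
width: 61.1
gripper_force: 6.4
```

Call:
move_arm --targets "0.42 0 0 0 0 0 0;0.41 0 0 0 0 0 0;0.41 0 0 0 0 0 0;0.4 0 0 0 0 0 0;0.4 0 0 0 0 0 0"

```text
clock: 20.08
eef_pos: [443.3, -226.1, 1.1]
tool_rot: [3.141, 0.0, 1.571]
force: [0.3, -0.3, -0.9]
width: 60.2
gripper_force: 23.3
```

```bash
python3 a.py 5
```

```text
pos [ 443.32 -226.05    1.11] yaw 90.01890889994401 F [ 0.19  0.   -0.37] w 60.297115943512836 g 23.322398833232 tz -0.001299416570167045 clk 20.3333
```

Call:
move_arm --targets "0.4 0 0 -0.5 0 0 0;0.4 0 0 -2.5 0 0 0;0.4 0 0 -4 0 0 0;0.4 0 0 -4 0 0 0;0.4 0 0 -4 0 0 0"

```text
clock: 20.75
eef_pos: [442.6, -225.6, 152.8]
tool_rot: [-3.141, -0.001, 1.571]
force: [1.4, -2.1, -1.7]
width: 60.3
gripper_force: 23.4
```

Call:
move_arm --targets "0.4 1 0.4 -3.5 0 0 0;0.4 2.8 1 -2.5 0 0 0;0.4 3.5 1.3 -1 0 0 0;0.4 3.5 1.3 0 0 0 0;0.4 3.5 1.3 0 0 0 0"

```text
clock: 21.17
eef_pos: [496.9, -82.0, 222.8]
tool_rot: [3.139, 0.001, 1.57]
force: [0.0, 0.2, -0.4]
width: 60.1
gripper_force: 23.4
```

Call:
move_arm --targets "0.4 2 0.7 0 0 0 0;0.4 1.07 0.31 0 0 0 0;0.4 0 0 0 0 0 -6.6;0.4 0 0 0 0 0 -6.6;0.4 0 0 0 0 0 -6.6"

```text
clock: 21.58
eef_pos: [505.6, -53.2, 221.0]
tool_rot: [-3.14, 0.001, 1.922]
force: [-0.0, -0.9, -1.0]
width: 60.2
gripper_force: 23.4
```

Call:
move_arm --targets "0.4 0 0 0 0 0 -6.6;0.4 0 0 0 0 0 0;0.4 0 0 0 0 0 0"

```text
clock: 21.83
eef_pos: [505.7, -53.5, 220.9]
tool_rot: [-3.141, -0.0, 2.027]
force: [-0.0, 0.0, -0.2]
width: 60.3
gripper_force: 23.4
```

```bash
python3 a.py 8
```

```text
pos [506.18 -52.68 221.08] yaw 116.29926562310604 F [-0.14 -0.16 -0.3 ] w 60.164342292639034 g 23.39614744971186 tz -0.011877513801618732 clk 22.2333
```

Call:
move_arm --targets "0.4 0.02 0.04 1 0 0 0;0.4 0 0 1.2 0 0 0;0.4 0 0 0.7 0 0 0;0.4 0 0 0.2 0 0 0;0.4 0 0 0 0 0 0"

```text
clock: 22.65
eef_pos: [506.1, -51.9, 189.2]
tool_rot: [-3.14, -0.001, 2.032]
force: [-0.7, -0.0, -0.5]
width: 60.2
gripper_force: 23.4
```

```bash
python3 a.py 8
```

```text
pos [506.85 -51.92 190.31] yaw 116.41855958899424 F [-0.18 -0.35 -0.49] w 60.153648350501875 g 23.39261949662614 tz -0.0057021025254676274 clk 23.05
```

Call:
move_arm --targets "0.4 -0.02 -0.05 0.2 0 0 0;0.4 0 0 0.3 0 0 0;0.4 0 0 0.3 0 0 0;0.4 0 0 0.3 0 0 0;0.4 0 0 0.2 0 0 0"

```text
clock: 23.47
eef_pos: [506.0, -52.3, 176.5]
tool_rot: [-3.141, -0.0, 2.032]
force: [0.1, -0.2, -0.8]
width: 60.0
gripper_force: 23.4
```

Call:
move_arm --targets "0.4 0 0 0.2 0 0 0;0.4 0 0 0.1 0 0 0;0.4 0 0 0.1 0 0 0;0.4 0 0 0 0 0 0"

```text
clock: 23.8
eef_pos: [506.2, -52.3, 172.9]
tool_rot: [-3.141, -0.0, 2.032]
force: [0.5, -0.4, -0.7]
width: 60.2
gripper_force: 23.4
```

```bash
python3 a.py 4
```

```text
pos [506.31 -52.34 173.12] yaw 116.41981047934658 F [ 0.42 -0.07 -0.48] w 60.16590144805073 g 23.39430289961456 tz -0.01248095716968861 clk 24.0
```

Call:
move_arm --targets "0.4 0 0.01 0.1 0 0 0;0.4 0 0 0.1 0 0 0;0.4 0 0 0.1 0 0 0;0.4 0 0 0 0 0 0"

```text
clock: 24.33
eef_pos: [506.2, -52.4, 169.8]
tool_rot: [-3.141, -0.0, 2.032]
force: [-0.6, 1.4, -0.2]
width: 59.8
gripper_force: 23.4
```

Call:
move_arm --targets "0.4 0 0 0.1 0 0 0;0.4 0 0 0.1 0 0 0;0.4 0 0 0 0 0 0"

```text
clock: 24.58
eef_pos: [506.2, -52.3, 167.9]
tool_rot: [-3.141, -0.0, 2.032]
force: [0.2, 0.4, -0.2]
width: 60.1
gripper_force: 23.4
```

```bash
python3 a.py 3
```

```text
pos [506.29 -52.31 168.  ] yaw 116.41791683049735 F [0.   0.01 0.2 ] w 60.05484709929186 g 23.394318928476423 tz -0.005451089015713212 clk 24.7333
```

Call:
move_arm --targets "0.4 0 0 0.1 0 0 0;0.4 0 0 0.1 0 0 0;0.4 0 0 0 0 0 0"

```text
clock: 24.98
eef_pos: [506.2, -52.3, 165.9]
tool_rot: [-3.141, -0.0, 2.032]
force: [0.4, -0.8, -0.6]
width: 60.4
gripper_force: 23.4
```

Call:
move_arm --targets "0.4 0 0 0.05 0 0 0;0.4 0 0 0.05 0 0 0;0.4 0 0 0 0 0 0"

```text
clock: 25.23
eef_pos: [506.3, -52.3, 165.0]
tool_rot: [-3.142, -0.0, 2.032]
force: [-0.1, 0.2, -1.4]
width: 60.0
gripper_force: 23.4
```

```bash
python3 a.py 3
```

```text
pos [506.34 -52.3  165.06] yaw 116.42136281058355 F [-0.54  0.38 -0.48] w 60.24668099697058 g 23.39434640685795 tz -0.021297082486174918 clk 25.3833
```

Call:
move_arm --targets "0.4 0 0 0.05 0 0 0;0.4 0 0 0.05 0 0 0;0.4 0 0 0 0 0 0"

```text
clock: 25.63
eef_pos: [506.3, -52.3, 164.0]
tool_rot: [-3.142, -0.0, 2.032]
force: [-1.3, 1.1, -1.5]
width: 60.0
gripper_force: 23.4
```

Call:
move_arm --targets "0.4 0 0 0.05 0 0 0;0.4 0 0 0.05 0 0 0;0.4 0 0 0 0 0 0"

```text
clock: 25.88
eef_pos: [506.3, -52.3, 163.1]
tool_rot: [-3.142, 0.0, 2.032]
force: [0.4, 0.5, 0.3]
width: 60.0
gripper_force: 23.5
```

```bash
python3 a.py 3
```

```text
pos [506.38 -52.31 163.14] yaw 116.41919891284262 F [-0.28 -0.39  0.28] w 60.29493498682206 g 23.476351218414493 tz 0.0017658579764023507 clk 26.0333
```

Call:
move_arm --targets "0.43 0 0 0.03 0 0 0;0.43 0 0 0 0 0 0;0.43 0 0 0 0 0 0"

```text
clock: 26.28
eef_pos: [506.4, -52.3, 162.8]
tool_rot: [3.141, 0.0, 2.032]
force: [0.3, 0.3, -0.3]
width: 61.1
gripper_force: 7.6
```

```bash
python3 a.py 4
```

```text
pos [506.4  -52.3  162.83] yaw 116.42066077112433 F [-0.09  0.4   1.32] w 60.91138946064089 g 7.599350696546026 tz -0.009083353327358035 clk 26.4833
```

Call:
move_arm --targets "0.43 0 0 0.034 0 0 5.73;0.43 0 0 0.034 0 0 5.73;0.43 0 0 0.034 0 0 5.73;0.43 0 0 0 0 0 0"

```text
clock: 26.82
eef_pos: [506.4, -52.3, 161.8]
tool_rot: [3.141, 0.0, 1.729]
force: [0.1, -0.6, 0.7]
width: 61.2
gripper_force: 7.6
```

```bash
python3 a.py 4
```

```text
pos [506.38 -52.26 161.79] yaw 99.3692499614188 F [-0.22  0.47  0.93] w 60.86525669547372 g 7.601963711204007 tz -0.016828051991791503 clk 27.0167
```

Call:
move_arm --targets "0.43 0 0 0.036 0 0 5.73;0.43 0 0 0.036 0 0 5.73;0.43 0 0 0.036 0 0 5.73;0.43 0 0 0 0 0 0"

```text
clock: 27.35
eef_pos: [506.4, -52.3, 160.7]
tool_rot: [3.141, 0.0, 1.431]
force: [0.2, 0.2, 1.5]
width: 61.3
gripper_force: 7.6
```

```bash
python3 a.py 4
```

```text
pos [506.44 -52.28 160.75] yaw 82.22160393367383 F [-0.14  0.03  1.13] w 61.1170229947872 g 7.636595861404203 tz -0.02799576542311543 clk 27.55
```

Call:
move_arm --targets "0.43 0 0 0.034 0 0 5.73;0.43 0 0 0 0 0 0"

```text
clock: 27.72
eef_pos: [506.4, -52.3, 160.4]
tool_rot: [3.141, -0.0, 1.331]
force: [-0.1, 0.4, 3.0]
width: 61.4
gripper_force: 7.6
```

```bash
python3 a.py 5
```

```text
pos [506.43 -52.31 160.39] yaw 76.46519048382933 F [ 0.52 -0.35  1.72] w 61.021983288716186 g 7.654848321340978 tz -0.057076105115107 clk 27.9667
```

Call:
move_arm --targets "0.43 0 0 0.03 0 0 5.7;0.43 0 0 0 0 0 0"

```text
clock: 28.13
eef_pos: [506.5, -52.3, 160.2]
tool_rot: [3.141, -0.0, 1.231]
force: [0.2, 0.0, 3.0]
width: 60.9
gripper_force: 7.7
```

```bash
python3 a.py 6
```

```text
pos [506.46 -52.32 160.17] yaw 70.7380425719189 F [-0.21 -0.02  4.48] w 61.183173672798006 g 7.735666651278734 tz -0.01562476295819331 clk 28.4333
```

Call:
move_arm --targets "0.43 0 0 0.02 0 0 2.9;0.43 0 0 0 0 0 0"

```text
clock: 28.6
eef_pos: [506.5, -52.3, 160.1]
tool_rot: [3.141, -0.0, 1.181]
force: [-1.8, -0.1, 5.1]
width: 61.4
gripper_force: 7.8
```

```bash
python3 a.py 6
```

```text
pos [506.54 -52.31 160.08] yaw 67.76772661667191 F [ 0.22 -0.02  4.92] w 60.85322728520751 g 7.79640685999766 tz -0.02696699466563617 clk 28.9
```

```bash
cat > p.py <<'E'
from tm import *
np.set_printoptions(precision=2,suppress=True)
w,a,s=avg(6); print('pos',a[:3],np.degrees(a[3]),'F',a[4:7],'g',a[8],'tz',a[9])
z=a[2]-1.1+16.5
C=np.array([506.45,-52.3,z]); A=np.radians(np.arange(0,360,1.)); 
hsv=cv2.cvtColor(w['bgr'],cv2.COLOR_BGR2HSV); G=cv2.GaussianBlur(hsv[:,:,2],(3,3),0)
prof=np.zeros(360)
for r in (24,24.5,25,25.5):
    q=proj(w,C+np.c_[r*np.cos(A),r*np.sin(A),0*A]).astype(np.float32); prof+=cv2.remap(G,q[:,0],q[:,1],1).ravel()/4
    inside=(q[:,0]>0)&(q[:,0]<511)&(q[:,1]<383)
pk=[i for i in range(360) if prof[i]==prof[np.arange(i-8,i+9)%360].max() and prof[i]>np.median(prof)+20]
print('med',np.median(prof),[(i,round(prof[i])) for i in pk],'px',proj(w,C))
x,y=proj(w,C)[0].astype(int); x0=x-64;y0=max(0,min(y-64,384-128))
cv2.imwrite('pics/pip.png',(255*(cv2.resize(w['bgr'][y0:y0+128,x0:x0+128],(512,512),interpolation=cv2.INTER_CUBIC)/255.)**.6).astype(np.uint8))
E
python3 p.py
```

```text
pos [506.53 -52.31 160.08] 67.7687439522751 F [-0.36 -0.    5.37] g 7.797182353679091 tz -0.019213493404780586
med 47.375 [(0, 163), (21, 83), (35, 82), (44, 82), (55, 82), (56, 82), (62, 82), (63, 82), (88, 201), (180, 124), (253, 72), (268, 148)] px [[260.65 258.08]]
```

Call:
move_arm --targets "0.43 0 0 -0.02 0 0 2.9;0.43 0 0 0 0 0 0"

```text
clock: 29.37
eef_pos: [506.6, -52.3, 160.2]
tool_rot: [3.141, -0.0, 1.131]
force: [-0.8, -0.2, 4.2]
width: 61.1
gripper_force: 7.7
```

```bash
python3 a.py 6
```

```text
pos [506.52 -52.29 160.12] yaw 64.87847179397276 F [ 0.09 -0.47  4.43] w 60.9190652177569 g 7.760713882744312 tz -0.05007867443978312 clk 29.6667
```

Call:
move_arm --targets "0.43 0 0 0.005 0 0 2.9;0.43 0 0 0 0 0 0"

```text
clock: 29.83
eef_pos: [506.5, -52.3, 160.1]
tool_rot: [3.141, -0.0, 1.079]
force: [-0.3, -0.1, 4.9]
width: 61.2
gripper_force: 7.8
```

```bash
python3 a.py 6
```

```text
pos [506.51 -52.29 160.09] yaw 61.93774109740158 F [ 0.15 -0.21  5.11] w 61.02017862809953 g 7.788399079581723 tz -0.012148176304339906 clk 30.1333
```

Call:
move_arm --targets "0.43 0 0 0 0 0 2.9;0.43 0 0 0 0 0 0"

```text
clock: 30.3
eef_pos: [506.5, -52.3, 160.1]
tool_rot: [3.141, -0.0, 1.029]
force: [0.3, 0.4, 5.6]
width: 60.9
gripper_force: 7.8
```

```bash
python3 a.py 6
```

```text
pos [506.48 -52.29 160.08] yaw 59.03596077783695 F [0.14 0.17 5.16] w 61.209614779343035 g 7.792672214563936 tz -0.023755160575611348 clk 30.6
```

Call:
move_arm --targets "0.43 0 0 0 0 0 2.9;0.43 0 0 0 0 0 0"

```text
clock: 30.77
eef_pos: [506.4, -52.3, 160.0]
tool_rot: [3.141, -0.0, 0.979]
force: [-0.1, 0.9, 3.5]
width: 60.7
gripper_force: 7.8
```

```bash
python3 p.py
```

```text
pos [506.46 -52.31 160.01] 56.16729045935571 F [-0.02 -0.03  4.77] g 7.768944702111185 tz -0.018777105235277595
med 46.25 [(8, 82), (9, 82), (24, 81), (25, 81), (34, 81), (35, 81), (44, 81), (55, 81), (79, 194), (99, 80), (168, 122), (256, 121), (346, 195)] px [[260.84 258.04]]
```

Call:
move_arm --targets "0.43 0 0 0 0 0 2.9;0.43 0 0 0 0 0 0"

```text
clock: 31.23
eef_pos: [506.4, -52.3, 159.9]
tool_rot: [3.141, -0.0, 0.928]
force: [0.7, 1.8, 3.6]
width: 61.1
gripper_force: 7.7
```

```bash
python3 a.py 6
```

```text
Traceback (most recent call last):
  File "a.py", line 4, in <module>
    w,a,s=avg(int(sys.argv[1])); print('pos',a[:3],'yaw',np.degrees(a[3]),'F',a[4:7],'w',a[7],'g',a[8],'tz',a[9],'clk',read_state()['clock'])
          ~~~^^^^^^^^^^^^^^^^^^
  File "av.py", line 4, in avg
    for _ in range(n): w=get('wrist'); s=read_state(); A.append(np.r_[s['eef_pos'],s['tool_rot'][2],s['force'],s['width'],s['gripper_force'],s['torque'][2]])
                         ~~~^^^^^^^^^
  File "h.py", line 4, in get
    im=cams.get_image(n); im['bgr']=im['color'][:,:,::-1].copy(); return im
ValueError: 200 camera calls are used up
```

Call:
move_arm --targets "0.43 0 0 0.005 0 0 2.9;0.43 0 0 0 0 0 0"

```text
clock: 31.5
eef_pos: [506.4, -52.3, 159.8]
tool_rot: [3.142, 0.0, 0.878]
force: [0.6, 0.1, 2.0]
width: 61.0
gripper_force: 7.7
```

```bash
python3 a.py 6
```

```text
Traceback (most recent call last):
  File "a.py", line 4, in <module>
    w,a,s=avg(int(sys.argv[1])); print('pos',a[:3],'yaw',np.degrees(a[3]),'F',a[4:7],'w',a[7],'g',a[8],'tz',a[9],'clk',read_state()['clock'])
          ~~~^^^^^^^^^^^^^^^^^^
  File "av.py", line 4, in avg
    for _ in range(n): w=get('wrist'); s=read_state(); A.append(np.r_[s['eef_pos'],s['tool_rot'][2],s['force'],s['width'],s['gripper_force'],s['torque'][2]])
                         ~~~^^^^^^^^^
  File "h.py", line 4, in get
    im=cams.get_image(n); im['bgr']=im['color'][:,:,::-1].copy(); return im
ValueError: 200 camera calls are used up
```

```bash
cat > r.py <<'E'
from cell import read_state
s=read_state(); print(s['clock'],s['eef_pos'].round(2),s['tool_rot'][2].round(3),s['force'].round(2),'tz',s['torque'].round(3),'tau7',s['tau'].round(3)[6],s['gripper_force'])
E
python3 r.py
```

```text
31.5 [506.37 -52.26 159.8 ] 0.878 [0.6  0.12 2.03] tz [ 0.01  -0.208  0.015] tau7 -0.359 7.659752117469907
```

Call:
move_arm --targets "0.43 0 0 0.01 0 0 2.9;0.43 0 0 0 0 0 0;0.43 0 0 0 0 0 0"

```text
clock: 31.75
eef_pos: [506.4, -52.2, 159.7]
tool_rot: [-3.142, -0.0, 0.83]
force: [1.1, 0.1, 2.2]
width: 61.1
gripper_force: 7.6
```

```bash
python3 r.py
```

```text
31.75 [506.37 -52.21 159.72] 0.83 [1.13 0.06 2.17] tz [ 0.056 -0.249 -0.039] tau7 -0.049 7.620845530182123
```

Call:
move_arm --targets "0.43 0 0 0 0 0 0"

```text
clock: 31.83
eef_pos: [506.3, -52.2, 159.7]
tool_rot: [-3.141, -0.0, 0.829]
force: [1.3, 0.1, 1.3]
width: 60.9
gripper_force: 7.6
```

```bash
python3 r.py
```

```text
31.8333 [506.34 -52.22 159.72] 0.829 [1.27 0.14 1.29] tz [ 0.101 -0.325  0.051] tau7 -0.015 7.602879849728197
```

Call:
move_arm --targets "0.43 0 0 0.02 0 0 2.9;0.43 0 0 0 0 0 0;0.43 0 0 0 0 0 0"

```text
clock: 32.08
eef_pos: [506.3, -52.3, 159.6]
tool_rot: [3.142, 0.0, 0.779]
force: [2.0, 0.2, 0.7]
width: 60.8
gripper_force: 6.9
```

```bash
python3 r.py
```

```text
32.0833 [506.34 -52.32 159.56] 0.779 [2.04 0.18 0.7 ] tz [ 0.065 -0.294  0.088] tau7 -0.13 6.85282203136012
```

Call:
move_arm --targets "0.43 0 0 0.017 0 0 2.9;0.43 0 0 0 0 0 0;0.43 0 0 0 0 0 0"

```text
clock: 32.33
eef_pos: [506.2, -52.4, 159.4]
tool_rot: [-3.142, 0.0, 0.728]
force: [0.9, -0.2, 0.9]
width: 60.9
gripper_force: 4.3
```

```bash
python3 r.py
```

```text
32.3333 [506.23 -52.42 159.35] 0.728 [ 0.87 -0.16  0.89] tz [-0.024 -0.282 -0.051] tau7 -0.043 4.348880220204592
```

Call:
move_arm --targets "0.43 0 0 0.02 0 0 2.9;0.43 0 0 0 0 0 0;0.43 0 0 0 0 0 0"

```text
clock: 32.58
eef_pos: [506.1, -52.6, 159.1]
tool_rot: [-3.141, 0.001, 0.677]
force: [1.0, -1.3, 0.7]
width: 61.0
gripper_force: 0.8
```

```bash
python3 r.py
```

```text
32.5833 [506.09 -52.55 159.1 ] 0.677 [ 0.98 -1.3   0.68] tz [-0.115 -0.234  0.014] tau7 -0.056 0.8036492761675618
```

Call:
move_arm --targets "0.43 0 0 0 0 0 0"

```text
clock: 32.67
eef_pos: [506.1, -52.6, 159.1]
tool_rot: [-3.141, 0.0, 0.677]
force: [1.7, -0.5, 0.4]
width: 61.1
gripper_force: 0.8
```

```bash
python3 r.py
```

```text
32.6667 [506.11 -52.57 159.13] 0.677 [ 1.74 -0.5   0.4 ] tz [-0.167 -0.265  0.062] tau7 -0.002 0.7906513252783043
```

Call:
move_arm --targets "0.42 0 0 0 0 0 0;0.42 0 0 0 0 0 0;0.42 0 0 0 0 0 0"

```text
clock: 32.92
eef_pos: [506.1, -52.5, 159.2]
tool_rot: [-3.141, 0.0, 0.676]
force: [0.5, -1.0, 0.1]
width: 60.7
gripper_force: 6.5
```

```bash
python3 r.py
```

```text
32.9167 [506.12 -52.5  159.21] 0.676 [ 0.55 -0.97  0.13] tz [-0.264 -0.125  0.074] tau7 -0.042 6.451858979417011
```

Call:
move_arm --targets "0.418 0 0 0.01 0 0 2.9;0.418 0 0 0 0 0 0;0.418 0 0 0 0 0 0"

```text
clock: 33.17
eef_pos: [506.4, -52.2, 159.2]
tool_rot: [3.142, -0.0, 0.626]
force: [1.0, 0.1, -0.1]
width: 60.8
gripper_force: 7.9
```

```bash
python3 r.py
```

```text
33.1667 [506.43 -52.23 159.16] 0.626 [ 1.03  0.13 -0.12] tz [-0.087 -0.258 -0.046] tau7 0.028 7.920594053694003
```

Call:
move_arm --targets "0.418 0 0 0.01 0 0 2.9;0.418 0 0 0 0 0 0;0.418 0 0 0 0 0 0"

```text
clock: 33.42
eef_pos: [506.5, -52.1, 159.1]
tool_rot: [3.142, -0.0, 0.576]
force: [0.8, -0.5, -0.3]
width: 60.8
gripper_force: 8.2
```

```bash
python3 r.py
```

```text
33.4167 [506.49 -52.14 159.08] 0.576 [ 0.79 -0.52 -0.34] tz [-0.028 -0.303 -0.036] tau7 0.027 8.171082625631243
```

Call:
move_arm --targets "0.418 0 0 0.015 0 0 2.9"

```text
clock: 33.5
eef_pos: [506.3, -52.2, 158.9]
tool_rot: [-3.142, -0.0, 0.526]
force: [1.6, -2.0, 1.6]
width: 61.2
gripper_force: 9.3
```

```bash
python3 r.py
```

```text
33.5 [506.34 -52.24 158.94] 0.526 [ 1.58 -2.03  1.63] tz [-0.243 -0.025  0.387] tau7 0.339 9.304475790631841
```

Call:
move_arm --targets "0.418 0 0 0.015 0 0 2.9"

```text
clock: 33.58
eef_pos: [506.2, -52.3, 158.9]
tool_rot: [-3.142, 0.0, 0.474]
force: [2.0, -0.4, 2.3]
width: 60.5
gripper_force: 10.5
```

```bash
python3 r.py
```

```text
33.5833 [506.19 -52.33 158.85] 0.474 [ 2.01 -0.44  2.35] tz [ 0.041 -0.31   0.549] tau7 0.045 10.46589610632509
```

Call:
move_arm --targets "0.418 0 0 0 0 0 0"

```text
clock: 33.67
eef_pos: [506.2, -52.3, 158.8]
tool_rot: [3.142, 0.0, 0.474]
force: [1.7, -1.3, 1.1]
width: 60.8
gripper_force: 10.3
```

```bash
python3 r.py
```

```text
33.6667 [506.16 -52.3  158.84] 0.474 [ 1.69 -1.27  1.11] tz [-0.201 -0.131  0.139] tau7 -0.469 10.267232903279364
```

Call:
move_arm --targets "0.424 0 0 0 0 0 0;0.424 0 0 0 0 0 0"

```text
clock: 33.83
eef_pos: [506.1, -52.3, 158.8]
tool_rot: [-3.141, 0.0, 0.475]
force: [0.5, -0.1, 1.4]
width: 60.9
gripper_force: 7.6
```

```bash
python3 r.py
```

```text
33.8333 [506.14 -52.34 158.8 ] 0.475 [ 0.47 -0.07  1.41] tz [-0.146 -0.042  0.136] tau7 -0.094 7.615880673984066
```

Call:
move_arm --targets "0.424 0 0 0 0 0 1.5"

```text
clock: 33.92
eef_pos: [506.3, -52.3, 158.8]
tool_rot: [-3.141, -0.0, 0.448]
force: [0.5, -0.3, 1.5]
width: 60.9
gripper_force: 9.1
```

```bash
python3 r.py
```

```text
33.9167 [506.31 -52.27 158.81] 0.448 [ 0.46 -0.32  1.48] tz [-0.102 -0.172  0.337] tau7 0.019 9.11051063099876
```

Call:
move_arm --targets "0.424 0 0 0 0 0 0"

```text
clock: 34.0
eef_pos: [506.3, -52.3, 158.8]
tool_rot: [-3.142, 0.0, 0.447]
force: [0.0, -0.0, 2.3]
width: 60.7
gripper_force: 9.2
```

```bash
python3 r.py
```

```text
34.0 [506.29 -52.28 158.78] 0.447 [ 0.03 -0.01  2.29] tz [-0.171 -0.107  0.281] tau7 -0.409 9.200168803799897
```

Call:
move_arm --targets "0.424 0 0 0 0 0 1.5;0.424 0 0 0 0 0 0"

```text
clock: 34.17
eef_pos: [506.3, -52.3, 158.8]
tool_rot: [3.142, 0.0, 0.42]
force: [0.1, -0.8, 1.8]
width: 60.6
gripper_force: 10.5
```

```bash
python3 r.py
```

```text
34.1667 [506.27 -52.3  158.75] 0.42 [ 0.14 -0.8   1.81] tz [-0.218 -0.058  0.345] tau7 -0.507 10.520403888076544
```

Call:
move_arm --targets "0.424 0 0 0 0 0 0"

```text
clock: 34.25
eef_pos: [506.2, -52.3, 158.8]
tool_rot: [3.142, 0.0, 0.421]
force: [-0.0, -1.3, 2.0]
width: 61.0
gripper_force: 10.5
```

```bash
python3 r.py
```

```text
34.25 [506.25 -52.29 158.76] 0.421 [-0.04 -1.26  1.95] tz [-0.184 -0.069  0.337] tau7 -0.347 10.505168193485588
```

Torque holds at 0.34 N m, which is snug. I release and retreat.

Call:
move_arm --targets "0.44 0 0 0 0 0 0;0.46 0 0 0 0 0 0;0.5 0 0 0 0 0 0;0.7 0 0 0 0 0 0;0.9 0 0 0 0 0 0"

```text
clock: 34.67
eef_pos: [506.1, -52.3, 158.6]
tool_rot: [-3.141, 0.0, 0.42]
force: [0.0, 0.1, 0.1]
width: 81.0
gripper_force: 0.0
```

Call:
move_arm --targets "1 0 0 -0.5 0 0 0;1 0 0 -2 0 0 0;1 0 0 -3 0 0 0;1 0 0 -3 0 0 0;1 0 0 -2 0 0 0"

```text
clock: 35.08
eef_pos: [507.1, -52.4, 266.6]
tool_rot: [3.14, -0.003, 0.421]
force: [1.0, -0.6, 0.4]
width: 85.2
gripper_force: 0.0
```

Call:
move_arm --targets "1 0 0 0 0 0 0;1 0 0 0 0 0 0;1 0 0 0 0 0 0;1 0 0 0 0 0 0"

```text
clock: 35.42
eef_pos: [505.4, -52.2, 262.7]
tool_rot: [-3.14, 0.002, 0.421]
force: [0.4, -0.1, -0.1]
width: 85.4
gripper_force: 0.0
```

```bash
python3 r.py; python3 -c "
from cell import order; print(order.finish_job())"
```

```text
35.4167 [505.41 -52.22 262.7 ] 0.421 [ 0.37 -0.07 -0.14] tz [-0.026  0.013  0.026] tau7 -0.0 0.0
the job is handed in; nothing more can be done
None
```

The lens is in its seat and the bezel is screwed down to a held torque of about 0.34 N m. The arm is clear and the job was handed in at 35 s. No verdict came back, and the 200 camera calls had run out, so the last part of the screwing was judged by torque and height alone.

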